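Clear the repair mat: drivers to the cup, flask to the tray

TASK

Tidy the phone-repair mat by sorting what lies loose in its middle: put both screwdrivers into the steel cup, blade down, and stand the fallen flask upright on its base on the floor of the grey tray. Set the flask down gently rather than dropping it, and leave the phone, the pump dispenser and the tin where they are.

Things in the scene. Friction and masses are not known exactly. Their poses are not given: they have to be found in the camera images.
- driver_a: Precision screwdriver lying on the 4 mm thick blue mat, 150 mm long, 45 g: metal handle 14 x 14 mm (rounded square), 90 mm long, then a round blade 6 mm across, 60 mm long. Origin on its axis at the balance point, 100 mm from the blade tip (7 mm above the mat while lying). Own +x runs towards the handle's end. 
- driver_b: Precision screwdriver lying on the 4 mm thick blue mat, 150 mm long, 45 g: metal handle 14 x 14 mm (rounded square), 90 mm long, then a round blade 6 mm across, 60 mm long. Origin on its axis at the balance point, 100 mm from the blade tip (7 mm above the mat while lying). Own +x runs towards the handle's end. Same make as driver_a; it may point the other way.
- driver_a_tip (a point): Tip of driver_a's blade, on its axis.
- driver_b_tip (a point): Tip of driver_b's blade, on its axis.
- flask: A flask: square plastic bottle, body 34 x 34 mm and 62 mm long, with a narrower round grey screw cap 22 mm across; 85 mm from base to top of cap, about 70 g. It starts lying on one flat side. Origin at the middle of the base (17 mm above the mat while lying); own +x runs from base to cap.
- cup: Round steel cup, open at the top, fixed to the bench on one side of the mat: 90 mm high, outer radius 45 mm at the rim and slightly narrower below, wall 3 mm, inner floor about 5 mm up. Origin at the centre of its underside, z up.
- tray: Shallow open grey tray, fixed to the bench on the other side of the mat: 130 mm (x) by 150 mm (y), walls 28 mm high and 4 mm thick, inner floor about 4 mm up, no dividers. Origin at the centre of its underside, z up.
- phone: Bystander: dark phone, 148 x 72 x 8 mm, flat at the far edge of the mat. Origin at the centre of its underside, x along its length.
- pump: Bystander: blue square dispenser with steel pump top, 55 x 55 mm, 88 mm high. Origin at the centre of its underside.
- tin: Bystander: brass-coloured tin, 52 mm across and 30 mm high. Origin at the centre of its underside.
There are look-alikes about, which are no part of the job. What is shaped like the driver_a but yellow is not meant.

How it is judged:
By the outcome, as a careful person would: the job done as asked, in the order asked, and still so for the second after the job is handed in, with the robot touching nothing.
It also fails if it takes over 67 s, if anything falls off the work surface, if the arm or the gripper's body presses on something with over 40 N, if the wrist force passes 120 N, or if a joint passes its speed limit or range.

ROBOT

A 6-joint arm with a two-finger parallel gripper is mounted at the origin on the work surface. World frame = base frame: x ahead of the robot, y to its left, z up, the work surface at z = 0. Lengths are in m, angles in rad, forces in N, time in s.
With the tool pointing down it reaches from about 0.275 to 0.875 m from the base axis. Payload 12.5 kg.
Tool frame: the origin (TCP) lies at the very end of the fingers, on their centre line; the grasp point (between the pads) lies 19 mm behind it; z points along the fingers, y is the line along which they close (so a half turn about z gives the same grasp; the last joint's range is limited). The gripper opens to 85 mm and grips with 20 to 120 N. Pads are 22 mm wide; open, the fingers measure 114 mm over their backs; the gripper's body (76 mm by 85 mm) begins 54 mm behind the grasp point. The pads swing forward as they close: fully open they stand 13 mm farther back than shut.
Start: joints at [-1.264, 0.351, 1.652, -0, 1.139, -0.085], TCP at [0.21, -0.508, 0.231] pointing down, gripper open.
Joint ranges: [-2.75, 2.75], [-0.79, 2.1], [0.01, 2.65], [-1.57, 4.71], [0.07, 3.14], [-2.87, 2.87]. Speed limits (rad/s): [2.22, 2.22, 2.79, 3.14, 3.14, 3.14].

INTERFACE

Orientations are given as a 3x3 rotation matrix whose columns are the frame's x, y, z axes.
In Python, from bench import manip gives the robot as it stands. Calls block until the motion is done:
- manip.move_ptp(position, orientation): joint-space move of the TCP to a pose.
- manip.move_l(position, attitude=None, max_speed=0.15): straight line of the TCP; attitude=None keeps the orientation; max_speed is the mean speed in m/s.
- manip.move_j(angles): joint-space move.
- manip.set_gripper(opening, effort=None): opening from 0.0 (shut) to 1.0 (fully open); effort is the grip in N (None keeps the last); returns when the fingers have stopped.
- manip.dwell(seconds).
- manip.inverse_kinematics(position, orientation): joint angles nearest the present ones, or None.
- manip.grab_frame(name): name is "scene" or "top" or "wrist"; returns (picture, depth): 400x640x3 uint8, red, green, blue; 400x640 float32, m along the optical axis (not along the pixel's ray), 0 where there is no reading.
- manip.get_calibration(name): a dict with "camera_matrix" (3x3 intrinsics, pixels), "R" (3x3) and "t" (3): a world point X has camera coordinates R X + t. Camera axes: x right, y down, z forward; pixel columns grow to the right and rows downward; lengths in m; the calibration is good to about 2 mm. The wrist camera is an equidistant fisheye: a pixel r from the principal point sees the ray r / f radians off the axis. A picture is of the moment at which its call begins: read the wrist's pose just before it. get_calibration takes no time and is no camera call; for the wrist camera it gives the pose at the moment of the call.
A pose or a line that the arm cannot do raises manip.Unreachable and nothing moves.
- manip.sign_off(): hands the job in; it is judged then, once.
Trained networks look in the newest picture that a camera, given by its name, has taken for a name from the list of things; names that differ only in an ending like _2 or _b are one class to them, and where a whole thing is asked for, a point or a joint stands for the part that bears it (a point fixed in the world has none). Each returns a list of dicts, best first, with "confidence" (0 to 1); they miss things now and then, are a little off and sometimes report something else, mostly with a low value. They report only what shows in the picture. A call takes as long as a camera call. They do not tell look-alikes from the thing itself.
- manip.look_for(camera, name): "at" ([x, y, z] in m, in world coordinates, good to about 4 mm: the middle of the surface that is visible of it).
Readings, each from a call of its own:
- manip.current_time(): time.
- manip.current_qpos(): joint angles.
- manip.current_joint_vel(): joint speeds.
- manip.current_joint_torque(): joint torques, N m.
- manip.current_ee_pos(): TCP position.
- manip.current_tcp_rot(): TCP orientation.
- manip.current_force(): force on the tool from outside, world axes, zero at the start.
- manip.current_ft_torque(): the same for the moment, N m.
- manip.current_grip_width(): opening from 0.0 (shut) to 1.0 (fully open).
- manip.current_grip_force(): force on a finger pad.
Only numpy, scipy, OpenCV 4.12 (cv2) and the standard library are available. Lean on these libraries where they do the work, as an engineer would, in place of code of your own. Each camera call takes 0.05 s, during which the arm holds its last target. There are 200 camera calls.

## Working session

There is one attempt and no reset: what is moved stays moved. The work goes in short steps, each a Python script; the robot and the scene stay as the last script left them, time stands still between calls to the robot, and variables do not carry over. Pictures are saved under pics/ and viewed, at most 10 in all, crops included, and the job is handed in when it is done.

```bash
ls; mkdir -p pics; cat > h.py <<'E'
import numpy as np, cv2
from bench import manip as m
def snap(cam,fn):
    c=m.get_calibration(cam); im,d=m.grab_frame(cam); cv2.imwrite('pics/'+fn,im[:,:,::-1]); np.savez('pics/'+fn[:-4],im=im,d=d,K=c['camera_matrix'],R=c['R'],t=c['t']); return im,d,c
def cloud(fn):
    z=np.load('pics/'+fn+'.npz'); d=z['d'];K=z['K']; v,u=np.mgrid[:400,:640]
    P=np.stack([(u-K[0,2])/K[0,0]*d,(v-K[1,2])/K[1,1]*d,d],-1); return z['im'],(P-z['t'])@z['R'],d
E
python3 - <<'E'
from h import *
for c in ('top','scene'):
    snap(c,c+'1.png')
    for n in ['driver_a','driver_a_tip','flask','cup','tray','phone','pump','tin']:
        k=m.get_calibration(c)
        for r in m.look_for(c,n):
            p=k['R']@np.array(r['at'])+k['t'];q=k['camera_matrix']@p;q=q/q[2]
            print(c,n,round(r['confidence'],2),np.round(r['at'],3),np.round(q[:2]))
print(m.current_time())
E
```

```text
pics
top driver_a 0.74 [0.276 0.19  0.012] [237. 301.]
top driver_a 0.63 [0.559 0.02  0.018] [304. 195.]
top driver_a 0.6 [ 0.554 -0.129  0.015] [359. 198.]
top driver_a 0.6 [0.225 0.387 0.018] [161. 319.]
top driver_a_tip 0.66 [0.566 0.02  0.016] [304. 193.]
top driver_a_tip 0.65 [0.272 0.193 0.013] [236. 302.]
top driver_a_tip 0.56 [0.224 0.387 0.016] [161. 320.]
top flask 0.79 [0.502 0.156 0.038] [252. 215.]
top cup 0.56 [ 0.524 -0.388  0.036] [458. 210.]
top tray 0.65 [0.488 0.371 0.006] [173. 219.]
top phone 0.86 [ 0.809 -0.015  0.016] [319. 106.]
top phone 0.43 [0.49  0.372 0.005] [173. 219.]
top pump 0.77 [0.742 0.21  0.072] [233. 122.]
top tin 0.56 [ 0.742 -0.183  0.035] [381. 128.]
top tin 0.19 [0.742 0.214 0.072] [231. 122.]
scene driver_a 0.67 [ 0.562 -0.129  0.011] [283. 192.]
scene driver_a 0.61 [0.283 0.189 0.012] [407. 162.]
scene driver_a 0.41 [0.57  0.027 0.017] [329. 205.]
scene driver_a_tip 0.59 [0.282 0.191 0.007] [407. 163.]
scene flask 0.78 [0.517 0.159 0.036] [377. 200.]
scene cup 0.57 [ 0.525 -0.373  0.062] [218. 154.]
scene tray 0.88 [0.48  0.365 0.001] [447. 218.]
scene phone 0.56 [ 0.818 -0.016  0.013] [281. 261.]
scene pump 0.63 [0.778 0.222 0.067] [370. 262.]
scene tin 0.58 [ 0.757 -0.179  0.034] [237. 224.]
scene tin 0.35 [0.776 0.222 0.07 ] [371. 261.]
0.9
```

```bash
python3 - <<'E'
import cv2
a=cv2.imread('pics/top1.png')[80:340,120:500]; cv2.imwrite('pics/t1c.png',cv2.resize(a,None,fx=2.1,fy=2.1,interpolation=cv2.INTER_CUBIC))
E
```

```text
(no output)
```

View pics/t1c.png

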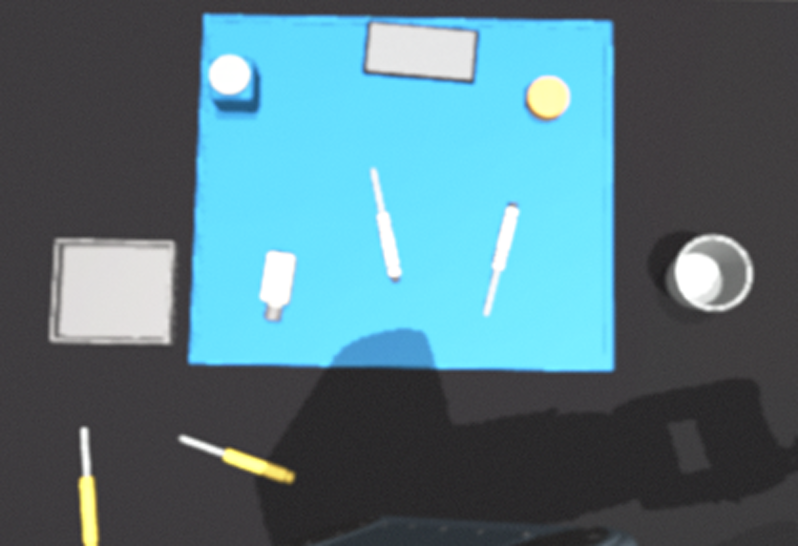

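The wanted drivers are the two steel-handled ones on the mat, at pixels (304,195), with its handle towards the robot, and (359,198), with its handle away. The yellow ones at (237,301) and (161,319) are look-alikes. The flask is at (252,215), cap towards the robot. The cup is at right and the tray at left.

```bash
cat > seg.py <<'E'
from h import *
def seg(fn):
    im,P,d=cloud(fn)
    hsv=cv2.cvtColor(im,cv2.COLOR_RGB2HSV)
    box=(P[...,0]>.38)&(P[...,0]<.68)&(abs(P[...,1])<.23)&(d>0)
    mask=(box&~((hsv[...,0]>80)&(hsv[...,0]<130)&(hsv[...,1]>60))).astype(np.uint8)
    n,l,s,_=cv2.connectedComponentsWithStats(mask)
    for i in range(1,n):
        if s[i,4]<40: continue
        Q=P[l==i]; c=Q.mean(0); _,_,V=np.linalg.svd(Q[:,:2]-c[:2],full_matrices=False)
        a=V[0]; e=(Q[:,:2]-c[:2])@V.T
        print(s[i],'c',c.round(3),'axis',a.round(3),'ends',(c[:2]+a*e[:,0].min()).round(3),(c[:2]+a*e[:,0].max()).round(3),'w',np.ptp(e[:,1]).round(3),'z',np.percentile(Q[:,2],[5,50,95]).round(3))
if __name__=='__main__':
    seg('top1')
    im,P,d=cloud('top1')
    for nm,(x,y),r,z in (('cup',(.53,-.385),.07,.07),('tray',(.487,.37),.1,.02)):
        k=(np.hypot(P[...,0]-x,P[...,1]-y)<r*1.2)&(P[...,2]>z)
        Q=P[k]; print(nm,k.sum(),Q.min(0).round(3),Q.max(0).round(3))
    print(m.current_qpos())
    # candidate wrist view: high over mat
    for x,y in((.53,-.05),(.5,.13)):
        R=np.diag([1.,-1,-1]); print(m.inverse_kinematics([x,y,.25],R))
    c=m.get_calibration('wrist');print(c['camera_matrix'],c['R']@np.array(m.current_tcp_rot()), c['R']@np.array(m.current_ee_pos())+c['t'], m.current_tcp_rot())
E
python3 seg.py
```

```text
[297 160  14  54 258] c [0.572 0.022 0.014] axis [-0.976 -0.219] ends [0.655 0.041] [0.511 0.008] w 0.017 z [0.003 0.015 0.022]
[350 177  17  53 259] c [ 0.552 -0.127  0.013] axis [-0.972  0.233] ends [ 0.612 -0.141] [ 0.471 -0.108] w 0.018 z [0.    0.015 0.021]
[244 199  17  33 400] c [0.505 0.157 0.033] axis [-0.993  0.121] ends [0.546 0.152] [0.459 0.163] w 0.04 z [0.01  0.036 0.042]
[ 225  255  172   10 1129] c [ 0.389  0.001 -0.001] axis [-0. -1.] ends [0.389 0.23 ] [ 0.389 -0.23 ] w 0.018 z [-0.005 -0.001  0.004]
cup 280 [ 0.478 -0.419  0.07 ] [ 0.565 -0.33   0.098]
tray 373 [0.425 0.292 0.02 ] [0.555 0.444 0.035]
[-1.26360028e+00  3.50696978e-01  1.65178864e+00 -1.04243893e-05
  1.13909307e+00 -8.45938300e-02]
[-1.81520704e-01  2.99363520e-01  1.67518604e+00 -4.44089210e-16
  1.16704309e+00  1.38927562e+00]
[ 1.64238590e-01  2.70266948e-01  1.71461624e+00 -4.44089210e-16
  1.15670946e+00  1.73503492e+00]
[[309.70691629   0.         321.84584333]
 [  0.         309.70691629 196.7262368 ]
 [  0.           0.           1.        ]] [[-6.41280168e-04  9.99999353e-01 -9.39500203e-04]
 [-9.53388130e-01 -8.94879322e-04 -3.01745377e-01]
 [-3.01746022e-01  7.02205016e-04  9.53388087e-01]] [-0.00037626  0.03021085  0.15924498] [[ 9.24225424e-01  3.81847307e-01 -4.80256085e-06]
 [ 3.81847307e-01 -9.24225424e-01 -1.61722072e-05]
 [-1.06139626e-05  1.31129201e-05 -1.00000000e+00]]
```

```bash
cat >> h.py <<'E'
D=np.array([0,0,-1.]);U=-D
def att(u,a,th,s):
    "object axis u, perpendicular approach a, lean th towards u, sign s of the closing axis"
    z=np.cos(th)*a-np.sin(th)*u; y=s*np.cross(u,a); return np.stack([np.cross(y,z),y,z],1)
def tcp(g,R,back=.010): return np.asarray(g)+R[:,2]*back
def hdir(psi): return np.array([np.cos(psi),np.sin(psi),0])
E
python3 - <<'E'
from h import *
n=lambda v:np.array(v)/np.linalg.norm(v)
for nm,u,g,th,pl,zg in (('A',n([-.976,-.219,0]),[.533,.013,.011],15,[.522,-.375],.15),('B',n([.972,-.233,0]),[.587,-.135,.011],15,[.522,-.375],.15),('F',n([-.993,.121,0]),[.499,.158,.021],35,[.49,.368],.06)):
    th=np.radians(th)
    for s in (1,-1):
        R=att(u,D,th,s); q=m.inverse_kinematics(tcp(g,R),R); q2=m.inverse_kinematics(tcp(g,R)+[0,0,.15],R)
        print(nm,s,'pick',q is not None and np.round(q,2),q2 is not None and np.round(q2,2))
        for dp in range(-180,180,30):
            psi=np.arctan2(pl[1],pl[0])+np.radians(dp); R=att(U,hdir(psi),th,s)
            for dz in(0,.12):
                q=m.inverse_kinematics(tcp([*pl,zg+dz],R),R)
                if q is not None: print('  ',dp,dz,np.round(q,2))
E
```

```text
A 1 pick [-0.1   0.62  2.    0.29  0.29  0.98] [-0.1   0.33  1.94  0.14  0.63  1.14]
   -180 0 [-0.68  1.35  0.48 -0.1   2.62  1.47]
   -180 0.12 [-0.68  1.22  0.47 -0.14  2.76  1.43]
   -150 0 [-0.53  1.27  0.65 -0.64  2.4   0.95]
   -150 0.12 [-0.53  1.14  0.63 -0.76  2.51  0.8 ]
   -120 0 [-0.41  1.11  0.99 -0.91  2.01  0.79]
   -120 0.12 [-0.41  0.97  0.98 -0.98  2.1   0.64]
   -90 0 [-0.32  0.94  1.38 -1.18  1.6   0.8 ]
   -90 0.12 [-0.32  0.77  1.37 -1.19  1.67  0.63]
   -60 0 [-0.32  0.79  1.75  4.68  1.23  0.95]
   -60 0.12 [-0.32  0.58  1.74 -1.52  1.24  0.72]
   -30 0 [-0.45  0.69  2.05  3.96  1.01  1.27]
   -30 0.12 [-0.45  0.43  2.04  4.12  0.84  1.  ]
   0 0 [-0.74  0.66  2.17  3.01  1.    1.61]
   0 0.12 [-0.74  0.36  2.16  2.96  0.69  1.68]
   30 0 [-1.01  0.69  2.05  2.1   1.08  1.93]
   30 0.12 [-1.01  0.43  2.04  1.95  0.96  2.22]
   60 0 [-1.1   0.79  1.75  1.46  1.33  2.19]
   60 0.12 [-1.1   0.58  1.74  1.41  1.36  2.41]
   90 0 [-1.06  0.94  1.38  1.08  1.69  2.3 ]
   90 0.12 [-1.06  0.77  1.37  1.11  1.77  2.46]
   120 0 [-0.95  1.11  0.99  0.82  2.09  2.28]
  
[... 5550 characters left out ...]
  0.57  1.8  -1.27  0.97 -2.52]
   -30 0 [ 0.78  0.71  2.05  4.05  0.69 -1.93]
   -30 0.12 [ 0.78  0.44  2.05  4.39  0.56 -2.35]
   0 0 [ 0.53  0.69  2.15  2.99  0.66 -1.51]
   0 0.12 [ 0.53  0.39  2.15  2.87  0.36 -1.39]
   30 0 [ 0.3   0.71  2.05  1.99  0.75 -1.15]
   30 0.12 [ 0.3   0.44  2.05  1.69  0.68 -0.74]
   60 0 [ 0.22  0.79  1.81  1.3   1.01 -0.92]
   60 0.12 [ 0.22  0.57  1.8   1.17  1.09 -0.67]
   90 0 [ 0.24  0.91  1.5   0.88  1.36 -0.89]
   90 0.12 [ 0.24  0.72  1.5   0.86  1.48 -0.74]
   120 0 [ 0.33  1.03  1.2   0.59  1.69 -1.01]
   120 0.12 [ 0.33  0.87  1.2   0.61  1.83 -0.91]
   150 0 [ 0.46  1.14  0.96  0.29  1.96 -1.26]
   150 0.12 [ 0.46  0.99  0.96  0.32  2.1  -1.21]
```

```bash
cat >> h.py <<'E'
def rect(im,c,z,x0,x1,y0,y1,res):
    "orthophoto on plane z; rows: x decreasing downwards, columns: y decreasing to the right"
    X,Y=np.meshgrid(np.arange(x1,x0,-res),np.arange(y1,y0,-res),indexing='ij')
    p=np.stack([X,Y,np.full_like(X,z)],-1)@c['R'].T+c['t']; rr=np.hypot(p[...,0],p[...,1]); k=np.arctan2(rr,p[...,2])/rr; K=c['camera_matrix']
    return cv2.remap(im,(K[0,2]+K[0,0]*k*p[...,0]).astype(np.float32),(K[1,2]+K[1,1]*k*p[...,1]).astype(np.float32),cv2.INTER_CUBIC)
E
python3 - <<'E'
from h import *
R=np.array([[-1.,0,0],[0,1,0],[0,0,-1]])  # camera on -x side
m.move_ptp([.50,.02,.22],R)
im,d,c=snap('wrist','w1.png')
o=rect(im,c,.012,.40,.68,-.2,.22,.00055); cv2.imwrite('pics/w1r.png',o[:,:,::-1]); print(o.shape,m.current_time(),m.current_qpos().round(2))
E
```

```text
(510, 764, 3) 3.1083 [-0.05  0.27  1.79 -0.    1.08 -1.62]
```

View pics/w1r.png

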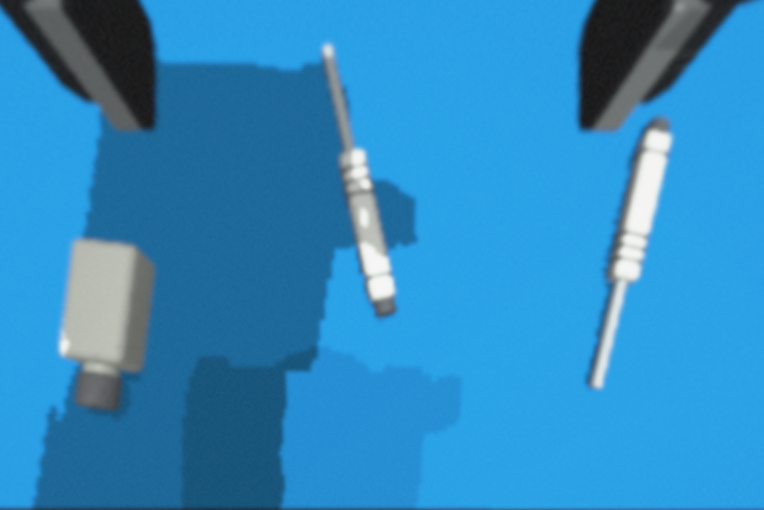

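The picture confirms the choice: white/steel handles with grey end caps, driver A with its tip at (328,46) and end at (386,312), and driver B with its tip at (596,386) and end at (660,122). Both match the top camera within 3 mm.

```bash
cat > drv.py <<'E'
from h import *
CUP=np.array([.522,-.375,0]); CAZ=np.arctan2(CUP[1],CUP[0]); BETA=np.radians(34); GA=.132; BK=.0055
F1=hdir(CAZ+np.radians(135)); F2=hdir(CAZ+np.radians(45))
def plan(tip,end,f,off):
    tip=np.array([*tip,.011]); u=np.array([*end,.011])-tip; u/=np.linalg.norm(u)
    Rp=att(u,D,0,-1); P=tcp(tip+GA*u,Rp,BK)
    up=np.cos(BETA)*U+np.sin(BETA)*f; a=np.cos(BETA)*f-np.sin(BETA)*U
    # tip in the far lower corner
    Rq=att(up,a,0,-1); t=CUP-.028*f+off+[0,0,.012]; Q=tcp(t+GA*up,Rq,BK)
    return Rp,P,Rq,Q,up
PL={'A':plan((.6545,.0405),(.509,.008),F1,.008*F2),'B':plan((.469,-.108),(.613,-.142),F2,-.008*F1)}
def st(s): print(s,round(m.current_time(),2),'F',np.round(m.current_force(),1),'w',round(m.current_grip_width(),3),'tcp',np.round(m.current_ee_pos(),4))
def pick(n):
    Rp,P,*_=PL[n]
    m.set_gripper(.5,40); m.move_ptp(P+[0,0,.08],Rp); m.move_l(P,max_speed=.1); st('down')
    m.set_gripper(0,40); st('grip'); m.move_l(P+[0,0,.15],max_speed=.25); st('lift')
E
python3 - <<'E'
from drv import *
for n in 'AB':
    Rp,P,Rq,Q,up=PL[n]
    for X,R in((P,Rp),(P+[0,0,.15],Rp),(Q+.13*up,Rq),(Q,Rq)):
        q=m.inverse_kinematics(X,R); print(n,X.round(3),None if q is None else q.round(2))
pick('A'); snap('wrist','a1.png'); cv2.imwrite('pics/a1.png',m.grab_frame('wrist')[0][:,:,::-1])
E
```

```text
A [0.526 0.012 0.006] [-0.07  0.65  1.85 -0.    0.64 -1.86]
A [0.526 0.012 0.156] [-0.07  0.4   1.79 -0.    0.95 -1.86]
A [ 0.51  -0.252  0.226] [-0.77  0.78  1.25  0.55  1.93 -0.97]
A [ 0.522 -0.324  0.118] [-0.83  1.01  1.07  0.5   1.91 -1.04]
B [ 0.597 -0.138  0.006] [-0.3   0.76  1.61 -0.    0.77  1.5 ]
B [ 0.597 -0.138  0.156] [-0.3   0.55  1.55 -0.    1.05  1.5 ]
B [ 0.645 -0.363  0.226] [-0.83  0.56  1.66  1.33  0.8  -0.37]
B [ 0.573 -0.375  0.118] [-0.94  0.68  1.81  1.51  0.84 -0.74]
down 5.16 F [ 0.5  0.2 -0.5] w 0.505 tcp [0.5261 0.0117 0.0061]
grip 5.53 F [-1.9  0.3  6.1] w 0.153 tcp [0.526  0.0117 0.0061]
lift 6.28 F [-0.8 -0.3 -1.1] w 0.146 tcp [0.525  0.0118 0.1544]
```

View pics/a1.png

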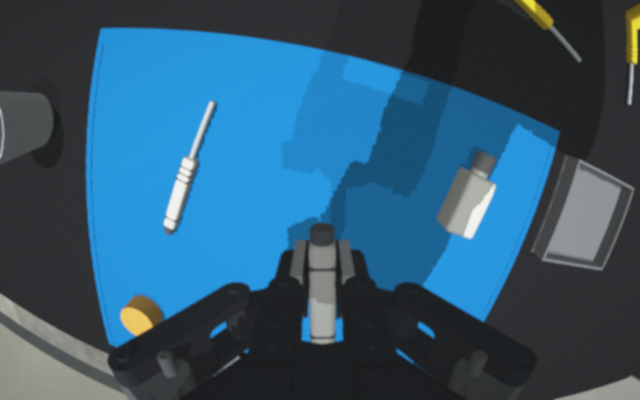

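Driver A is held between the pads, its end cap at (322,235). Closing pressed lightly on the mat (6 N), so the next grasp goes 1 mm higher. Now into the cup.

```bash
cat >> drv.py <<'E'
def place(n):
    Rp,P,Rq,Q,up=PL[n]
    m.move_ptp(Q+.13*up,Rq); st('pre'); m.move_l(Q,max_speed=.12); st('in')
    m.set_gripper(.32); st('open'); a=Rq[:,2]; m.move_l(Q-.09*a,max_speed=.2); m.move_l(Q-.09*a+[0,0,.08],max_speed=.25); st('out')
E
python3 - <<'E'
from drv import *
place('A'); im,d,c=snap('wrist','a2.png'); snap('top','a3.png')
a=cv2.imread('pics/a2.png'); b=cv2.imread('pics/a3.png')[150:270,380:540]
cv2.imwrite('pics/a23.png',np.hstack([cv2.resize(a,(400,250)),cv2.resize(b,(333,250),interpolation=cv2.INTER_CUBIC)]))
E
```

```text
pre 7.48 F [-0.5 -0.4  0.7] w 0.15 tcp [ 0.5103 -0.251   0.2256]
in 8.72 F [ 0.   0.2 -0.1] w 0.147 tcp [ 0.522  -0.3239  0.119 ]
open 9.01 F [-0.4  0.2 -0.1] w 0.323 tcp [ 0.5218 -0.3239  0.1187]
out 10.07 F [-0.5  0.1 -0.5] w 0.317 tcp [ 0.534  -0.3969  0.2492]
```

View pics/a23.png

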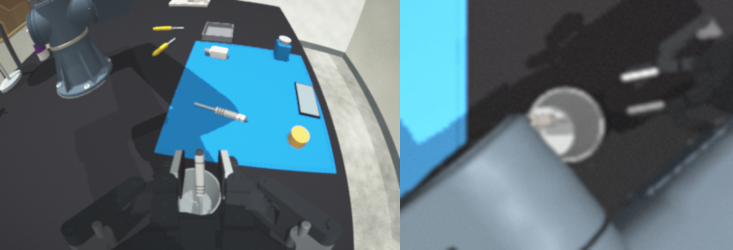

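Driver A stands in the cup, leaning on the rim towards the mat (cup at about (200,190) in the left view). Driver B next.

```bash
sed -i 's/BK=.0055/BK=.0045/' drv.py; python3 - <<'E'
from drv import *
m.move_ptp(PL['B'][1]+[0,0,.2],PL['B'][0])
pick('B'); place('B'); im,d,c=snap('wrist','b2.png')
m.move_ptp([.45,-.1,.35],np.array([[-1.,0,0],[0,1,0],[0,0,-1]]));snap('top','b3.png'); snap('scene','b4.png');st('end')
a=cv2.imread('pics/b2.png'); b=cv2.imread('pics/b3.png')[150:270,380:540]; e=cv2.imread('pics/b4.png')[90:210,140:300]
f=lambda x:cv2.resize(x,(400,300),interpolation=cv2.INTER_CUBIC)
cv2.imwrite('pics/b234.png',np.vstack([np.hstack([f(a),f(b)])  ,np.hstack([f(e),f(cv2.imread('pics/b3.png')[80:340,100:500])])]))
E
```

```text
down 14.03 F [ 0.7 -0.4  0.4] w 0.501 tcp [ 0.5979 -0.1385  0.0071]
grip 14.4 F [-1.  -0.1  6.3] w 0.151 tcp [ 0.5979 -0.1384  0.0072]
lift 15.15 F [-0.5  0.  -0.5] w 0.146 tcp [ 0.5967 -0.1381  0.155 ]
pre 16.78 F [-1.3  0.1 -0.2] w 0.15 tcp [ 0.644  -0.3625  0.2261]
in 18.02 F [ 0.6  0.5 -0.7] w 0.151 tcp [ 0.5726 -0.3749  0.1195]
open 18.31 F [ 0.5  0.6 -0.8] w 0.319 tcp [ 0.5724 -0.3748  0.1193]
out 19.38 F [-0.9  1.1 -1.3] w 0.318 tcp [ 0.4993 -0.3864  0.249 ]
end 20.79 F [ 0.6 -0.3  0.2] w 0.314 tcp [ 0.4499 -0.1005  0.349 ]
```

View pics/b234.png

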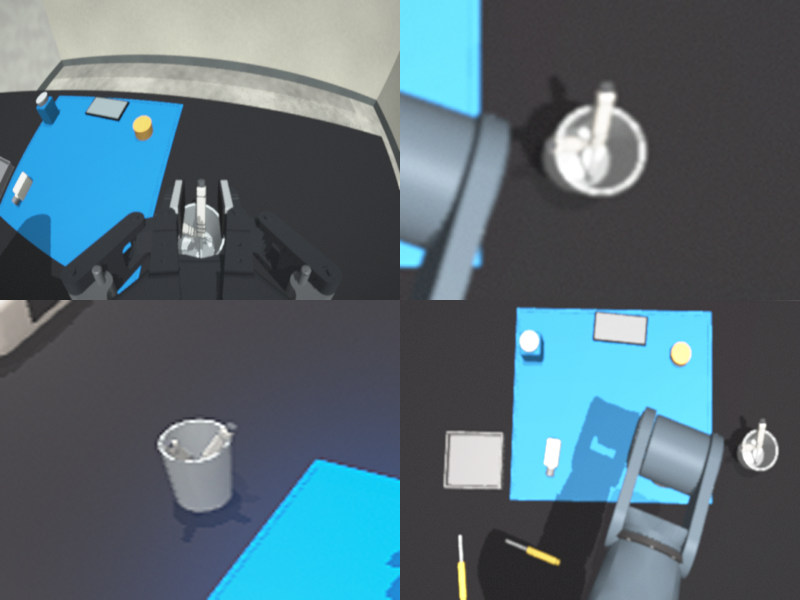

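```bash
python3 - <<'E'
from h import *
for n in('b3','b4'):
    im,P,d=cloud(n); k=(np.hypot(P[...,0]-.522,P[...,1]+.375)<.1)&(P[...,2]>.1)&(P[...,2]<.2)
    Q=P[k]; l=np.degrees(np.arctan2(Q[:,1]+.375,Q[:,0]-.522)); 
    for q,g in zip(Q[:40],l): print(n,q.round(3),int(g))
for c in('top','scene'):
    print([(r['confidence'],np.round(r['at'],3)) for nm in('driver_a','flask') for r in m.look_for(c,nm)])
a=cv2.imread('pics/b3.png')[185:235,430:490]; e=cv2.imread('pics/b4.png')[125:185,185:255]
f=lambda x:cv2.resize(x,(390,340),interpolation=cv2.INTER_CUBIC)
cv2.imwrite('pics/c1.png',np.hstack([f(a),f(e)]))
E
```

```text
b3 [ 0.582 -0.368  0.127] 6
b3 [ 0.582 -0.371  0.126] 3
b3 [ 0.582 -0.373  0.129] 2
b3 [ 0.582 -0.375  0.128] 0
b3 [ 0.579 -0.368  0.127] 6
b3 [ 0.579 -0.37   0.128] 4
b3 [ 0.58  -0.373  0.126] 1
b3 [ 0.58  -0.376  0.126] 0
b3 [ 0.58  -0.378  0.128] -2
b3 [ 0.578 -0.367  0.121] 7
b3 [ 0.577 -0.368  0.129] 7
b3 [ 0.576 -0.37   0.13 ] 5
b3 [ 0.577 -0.372  0.13 ] 2
b3 [ 0.576 -0.374  0.131] 0
b3 [ 0.576 -0.377  0.132] -1
b3 [ 0.576 -0.369  0.116] 6
b3 [ 0.575 -0.368  0.126] 7
b3 [ 0.574 -0.37   0.13 ] 5
b3 [ 0.574 -0.372  0.131] 3
b3 [ 0.574 -0.374  0.132] 0
b3 [ 0.574 -0.378  0.128] -3
b3 [ 0.572 -0.367  0.123] 9
b3 [ 0.572 -0.368  0.128] 8
b3 [ 0.572 -0.37   0.128] 5
b3 [ 0.572 -0.372  0.13 ] 3
b3 [ 0.572 -0.375  0.13 ] 0
b3 [ 0.572 -0.378  0.125] -3
b3 [ 0.571 -0.366  0.118] 10
b3 [ 0.57  -0.367  0.121] 9
b3 [ 0.57  -0.369  0.124] 7
b3 [ 0.57  -0.372  0.121] 3
b3 [ 0.57  -0.374  0.125] 1
b3 [ 0.57  -0.376  0.127] 0
b3 [ 0.57  -0.378  0.126] -4
b3 [ 0.569 -0.367  0.113] 9
b3 [ 0.568 -0.367  0.122] 10
b3 [ 0.568 -0.37   0.121] 6
b3 [ 0.568 -0.372  0.123] 4
b3 [ 0.568 -0.375  0.118] 0
b
[... 797 characters left out ...]
4  0.117] 83
b4 [ 0.526 -0.322  0.116] 86
b4 [ 0.527 -0.318  0.118] 85
b4 [ 0.575 -0.376  0.132] 0
b4 [ 0.568 -0.377  0.127] -2
b4 [ 0.531 -0.334  0.113] 77
b4 [ 0.532 -0.329  0.115] 77
b4 [ 0.525 -0.331  0.109] 86
b4 [ 0.528 -0.325  0.113] 83
b4 [ 0.524 -0.324  0.111] 87
b4 [ 0.577 -0.379  0.129] -3
b4 [ 0.58  -0.372  0.133] 2
b4 [ 0.579 -0.369  0.133] 5
b4 [ 0.575 -0.369  0.13 ] 6
[(0.64, array([0.226, 0.387, 0.016])), (0.63, array([0.278, 0.188, 0.01 ])), (0.54, array([ 0.52 , -0.335,  0.111])), (0.52, array([ 0.55 , -0.375,  0.091])), (0.78, array([0.499, 0.155, 0.04 ]))]
[(0.53, array([0.284, 0.187, 0.013])), (0.85, array([0.516, 0.155, 0.034])), (0.27, array([ 0.76 , -0.179,  0.035]))]
```

View pics/c1.png

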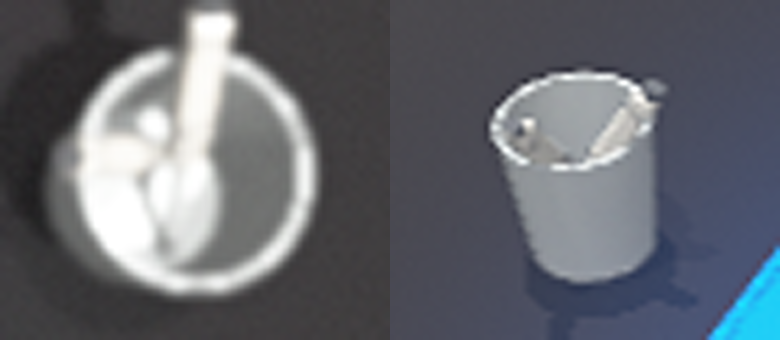

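Both drivers rest in the cup blade down, handle ends at z≈0.13 towards +x and +y. Now the flask.

```bash
python3 - <<'E'
from h import *
for n in ('top1','b3'):
    im,P,d=cloud(n); k=(abs(P[...,0]-.505)<.06)&(abs(P[...,1]-.156)<.05)&(P[...,2]>.033)
    r=cv2.minAreaRect((P[k][:,:2]*1000).astype(np.float32)); print(n,r,np.median(P[k][:,2]))
z=np.load('pics/w1.npz'); c=dict(camera_matrix=z['K'],R=z['R'],t=z['t'])
o=rect(z['im'],c,.038,.44,.57,.1,.21,.0003); h=cv2.cvtColor(o,cv2.COLOR_RGB2HSV)
cv2.imwrite('pics/f1.png',cv2.resize(o[:,:,::-1],None,fx=1.3,fy=1.3))
for th in (20,25):
  for s in (-1,):
    t=np.radians(th); u=np.array([-.993,.121,0]);R=att(u,D,t,s); g=np.array([.498,.158,.021])
    print(th,[m.inverse_kinematics(tcp(g+[0,0,z],R),R) for z in(0,.06,.14)])
    for dp in (30,60,90,120,150,180):
        Rq=att(U,hdir(.643+np.radians(dp)),t,s)
        print(dp,[None if q is None else q.round(2) for q in (m.inverse_kinematics(tcp([.49,.368,zz],Rq),Rq) for zz in(.055,.17))])
E
```

```text
top1 ((501.9161071777344, 159.2371368408203), (34.06988525390625, 79.456787109375), 81.73737335205078) 0.03738485750814401
b3 ((500.51287841796875, 159.15194702148438), (33.416526794433594, 82.11936950683594), 83.07117462158203) 0.03741713921550099
20 [array([ 0.28403221,  0.58560319,  2.05927251, -0.66685034,  0.21986027,
       -0.53253519]), array([ 0.28403221,  0.45493638,  2.04864916, -0.41388467,  0.34204635,
       -0.7952222 ]), array([ 0.28403221,  0.30101219,  2.00409964, -0.2703112 ,  0.52956824,
       -0.95284785])]
30 [array([ 0.25,  0.85,  2.08,  2.15,  1.1 , -1.38]), array([ 0.25,  0.57,  2.11,  2.02,  0.98, -1.14])]
60 [array([ 0.16,  0.91,  1.8 ,  1.45,  1.24, -1.11]), array([ 0.16,  0.69,  1.83,  1.39,  1.27, -0.91])]
90 [array([ 0.2 ,  1.03,  1.45,  1.01,  1.55, -0.98]), array([ 0.2 ,  0.84,  1.48,  1.02,  1.63, -0.84])]
120 [array([ 0.31,  1.16,  1.1 ,  0.71,  1.91, -1.01]), array([ 0.31,  1.  ,  1.13,  0.74,  2.01, -0.91])]
150 [array([ 0.44,  1.29,  0.8 ,  0.38,  2.22, -1.22]), array([ 0.44,  1.13,  0.84,  0.42,  2.33, -1.16])]
180 [array([ 0.59,  1.34,  0.68, 
[... 298 characters left out ...]
  2.05302522, -0.42709061,  0.43371171,
       -0.79048834])]
30 [array([ 0.26,  0.81,  2.07,  2.12,  0.98, -1.32]), array([ 0.26,  0.53,  2.1 ,  1.95,  0.87, -1.04])]
60 [array([ 0.17,  0.87,  1.8 ,  1.41,  1.16, -1.06]), array([ 0.17,  0.65,  1.82,  1.33,  1.2 , -0.85])]
90 [array([ 0.21,  0.99,  1.47,  0.97,  1.48, -0.95]), array([ 0.21,  0.8 ,  1.49,  0.97,  1.58, -0.82])]
120 [array([ 0.31,  1.12,  1.13,  0.67,  1.84, -1.01]), array([ 0.31,  0.96,  1.15,  0.7 ,  1.95, -0.92])]
150 [array([ 0.45,  1.24,  0.85,  0.35,  2.13, -1.24]), array([ 0.45,  1.09,  0.88,  0.38,  2.25, -1.18])]
180 [array([ 0.59,  1.29,  0.74, -0.06,  2.24, -1.63]), array([ 0.59,  1.14,  0.77, -0.07,  2.36, -1.64])]
```

View pics/f1.png

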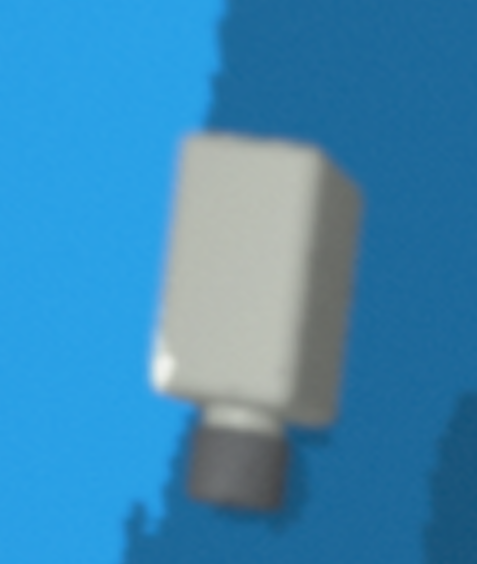

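```bash
cat > fl.py <<'E'
from drv import *
TH=np.radians(22); u=np.array([-.993,.117,0]); u/=np.linalg.norm(u); GF=.050
g=np.array([.5395,.1525,.021])+GF*u; Rp=att(u,D,TH,-1); P=tcp(g,Rp,.010)
f=hdir(np.arctan2(.368,.49)+np.radians(120)); Rq=att(U,f,TH,-1); Q=tcp([.49,.368,.004+GF],Rq,.010)-[0,0,.004]
E
python3 - <<'E'
from fl import *
m.move_ptp(P+[0,0,.14],Rp); m.set_gripper(.8,40); m.move_l(P+[0,0,.05],max_speed=.08); m.move_l(P,max_speed=.05); st('down')
m.set_gripper(0,40); st('grip'); m.move_l(P+[0,0,.14],max_speed=.08); st('lift')
m.move_ptp(tcp([.49,.368,.17],Rq),Rq); st('pre'); snap('wrist','f2.png'); snap('scene','f3.png')
f_=lambda x:cv2.resize(x,(400,280),interpolation=cv2.INTER_CUBIC)
cv2.imwrite('pics/f23.png',np.hstack([f_(cv2.imread('pics/f2.png')),f_(cv2.imread('pics/f3.png')[80:240,380:580])]))
E
```

```text
down 25.14 F [ 0.3 -0.1 -0.4] w 0.803 tcp [0.4937 0.158  0.0119]
grip 25.57 F [-2.6  0.   4.9] w 0.389 tcp [0.4937 0.158  0.0121]
lift 27.47 F [-1.1 -0.6 -0.8] w 0.389 tcp [0.4934 0.1578 0.1513]
pre 28.81 F [ 0.2 -0.5 -0.5] w 0.391 tcp [0.4814 0.3715 0.1662]
```

View pics/f23.png

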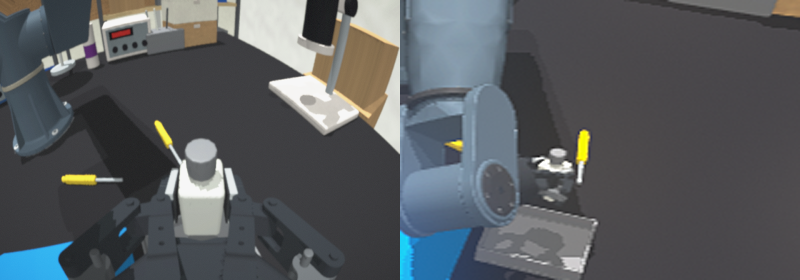

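The flask is held upright with its cap up at (200,160), above the tray. Lowering it until contact.

```bash
python3 - <<'E'
from fl import *
m.move_l(Q+[0,0,.014],max_speed=.1); m.dwell(.2); F0=np.array(m.current_force()); st('near')
for k in range(22):
    m.move_l(Q+[0,0,.013-.001*k],max_speed=.02); m.dwell(.05); dF=np.array(m.current_force())-F0
    if dF[2]>2.5: break
print(k,dF.round(1)); st('touch')
w=m.current_grip_width()
for o in (.43,.5,.62): m.set_gripper(o)
m.dwell(.2); st('open'); a=Rq[:,2]; m.move_l(np.array(m.current_ee_pos())-.1*a,max_speed=.12); m.move_l(np.array(m.current_ee_pos())+[0,0,.1],max_speed=.25)
m.move_ptp([.45,0,.35],np.array([[-1.,0,0],[0,1,0],[0,0,-1]])); st('end')
snap('top','g1.png'); snap('scene','g2.png')
for n in('g1','g2'):
    im,P_,d=cloud(n); K=(abs(P_[...,0]-.49)<.06)&(abs(P_[...,1]-.368)<.07)&(P_[...,2]>.07)&(P_[...,2]<.12); print(n,K.sum(),np.median(P_[K],0).round(3),P_[K][:,2].max())
f_=lambda x:cv2.resize(x,(400,300),interpolation=cv2.INTER_CUBIC)
cv2.imwrite('pics/g12.png',np.hstack([f_(cv2.imread('pics/g1.png')[80:340,110:490]),f_(cv2.imread('pics/g2.png')[100:290,190:510])]))
E
```

```text
near 30.32 F [-0.7  0.2 -1. ] w 0.386 tcp [0.4817 0.3717 0.0607]
9 [ 2.1 -1.1  3.3]
touch 33.32 F [ 1.3 -0.9  2.3] w 0.388 tcp [0.4816 0.3717 0.0505]
open 34.23 F [-0.6 -0.4 -0.5] w 0.617 tcp [0.4815 0.3716 0.0503]
end 37.23 F [ 0.5 -0.4 -0.4] w 0.619 tcp [4.504e-01 3.000e-04 3.493e-01]
g1 74 [0.492 0.366 0.088] 0.09255749358597681
g2 69 [0.497 0.368 0.087] 0.09239406049730368
```

View pics/g12.png

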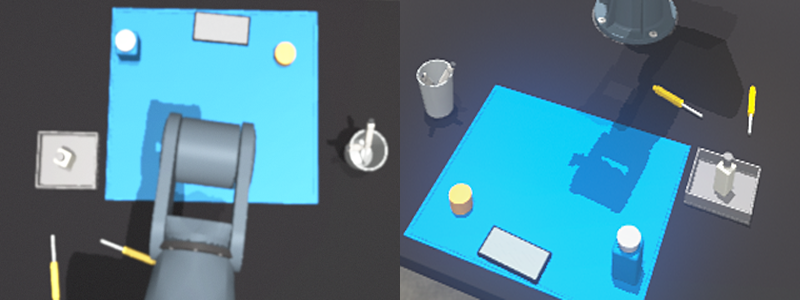

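The flask stands in the tray, cap top at z≈0.088 as expected for 4 + 85 mm. Both drivers are in the cup and the bystanders are where they were, so I'm handing in.

```bash
python3 -c "
from bench import manip as m
print(m.sign_off())"
```

```text
the job is handed in; nothing more can be done
None
```

I put both steel screwdrivers in the cup blade down, stood the flask upright on the tray floor with a light touchdown of about 3 N, and handed the job in at about 37 s; the phone, pump dispenser and tin were not touched.

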